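Slide the bowl from the case onto its display stand

TASK

The celadon bowl has been left on the lid of the aluminium case, but it belongs on the narrow marble display stand at one end of the case. Slide it along the lid and across the small gap, never lifting it off or tipping it over, until its whole foot stands upright on top of the stand and clear of the case. Leave the folded lantern, the glass dish and the cake fork where they are.

Things in the scene. Friction and masses are not known exactly. Their poses are not given: they have to be found in the camera images.
- bowl: Pale grey-green ceramic bowl, about 0.4 kg, loose, upright on the case lid. 116 mm across the rim, 46 mm high, flat round foot 60 mm across; outside 94 mm across at 13 mm height, 110 mm at 30 mm. Wall 5 mm, inner floor 6 mm above the underside; closed fingers fit in and can push the wall from inside. Origin: centre of the underside; z up.
- stand: White marble stand, fixed: a slab on a thinner stem. Flat top 90 mm along its x, 120 mm along its y, 73 mm above the sideboard (2 mm below the case lid). At one end of the case, left or right, its length in line with the case's within 3 degrees, up to 30 mm off the case's centre line, gap 5 to 13 mm. Origin: centre of its underside; z up, y along its length.
- case: Aluminium gift case with two lever latches on its far long side, fixed: 180 mm along its x, 240 mm along its y, flat lid 75 mm above the sideboard. Origin: centre of its underside; z is up, y along its length.
- lantern: Plastic folding lantern, folded flat: a round grey and white drum 84 mm across and 60 mm high, loose on the sideboard at the other end of the case. Origin: centre of its underside.
- dish: Small clear glass dish, 76 mm across, 24 mm high, loose on the sideboard beyond the case (away from the robot). Origin: centre of its underside.
- fork: Stainless steel cake fork lying on the sideboard beyond the case, about 166 mm long, 22 mm wide, 4 mm thick, prongs to its +y. Origin: on the underside, near mid-length.
Things that resemble listed ones, but are neither listed nor needed, are in the scene too. What is meant by the bowl is not red, and is the larger of those in its own colour.

How it is judged:
By the outcome, as a careful person would: the job done as asked, in the order asked, and still so for the second after the job is handed in, with the robot touching nothing.
It also fails if it takes over 40 s, if anything falls off the work surface, if the arm or the gripper's body presses on something with over 40 N, if the wrist force passes 120 N, or if a joint passes its speed limit or range.

ROBOT

A 7-joint arm with a two-finger parallel gripper is mounted at the origin on the work surface. World frame = base frame: x ahead of the robot, y to its left, z up, the work surface at z = 0. Lengths are in mm, angles in rad, forces in N, time in s.
With the tool pointing down it reaches from about 400 to 875 mm from the base axis. Payload 4.4 kg.
Tool frame: the origin (TCP) lies at the very end of the fingers, on their centre line; the grasp point (between the pads) lies 19 mm behind it; z points along the fingers, y is the line along which they close (so a half turn about z gives the same grasp; the last joint's range is limited). The gripper opens to 85 mm and grips with 20 to 120 N. Pads are 22 mm wide; open, the fingers measure 114 mm over their backs; the gripper's body (76 mm by 85 mm) begins 54 mm behind the grasp point. The pads swing forward as they close: fully open they stand 13 mm farther back than shut.
Start: joints at [-1.396, 0.628, 0.038, 1.517, -0.027, 0.996, -0.02], TCP at [154.986, 631.266, 231.313] pointing down, gripper open.
Joint ranges: [-3.06, 3.06], [-0.37, 2.12], [-1.25, 1.32], [0.18, 2.47], [-1.1, 4.24], [0.23, 1.98], [-2.94, 2.94]. Speed limits (rad/s): [2.57, 2.57, 3.14, 3.14, 3.14, 3.14, 3.14].

INTERFACE

Orientations are given as [roll, pitch, yaw] about the fixed x, y, z axes, in that order (R = Rz(yaw) Ry(pitch) Rx(roll)).
In Python, from cell import status, get_image, ctrl, models gives the robot as it stands.
- The arm moves only by the shell command python3 -m handwheel 'ROWS' [OPENING]. ROWS is JSON, a list of rows, each an object with "delta_pos": the shift along the world's x, y, z in cm, a list of three; "yaw": the turn about the world's z in rad. A call has 1 to 10 rows; each row shifts and turns the commanded pose from where the row before left it; what a row does not reach is not made up. A row lasts 1/12 s, in which the tool goes at most 41.7 mm and 7.16 degrees, less where a joint would pass 70% of its speed; a pose out of reach is approached as far as the arm can. A call is refused whole if a number of a shift passes 4.17 or a number of a turn 0.125, either way. A call with a gripper value outside its range is refused whole. OPENING is the opening, from -1 (shut) to 1 (fully open), set as the call begins (- or left out, the last holds). The fingers move at their own pace and stop on an object; the grip force is fixed at half the most. Time passes only in rows, so rows that do not move let the fingers close. It gives the time, the measured TCP pose, the force, the opening and the grip force at its end, in the units of the state.
- status.read_state(): the state, without advancing time (a new reading comes with each control period).
- get_image(name): name is "side" or "top" or "wrist"; returns a dict with "color" (384x512x3 uint8, red, green, blue), "z_map" (384x512 float32, mm along the optical axis (not along the pixel's ray), 0 where there is no reading), "fx", "fy", "cx", "cy" (pixels), "position" and "rotation" of the camera in the world; the wrist camera has in their place "hand_eye" (4x4, takes a point from camera to tool coordinates, whose origin is the TCP and whose axes are the flange's). Camera axes: x right, y up, looking along -z (the intrinsics and any distortion apply to the point x, -y, -z); pixel columns grow to the right and rows downward; lengths in mm; the calibration is good to about 2 mm. The wrist camera is an equidistant fisheye: a pixel r from the principal point sees the ray r / f radians off the axis. A picture is of the moment at which its call begins: read the wrist's pose just before it.
- ctrl.finish_job(): hands the job in; it is judged then, once.
Trained networks look in a picture, given as the dict that the camera call returned (one of the last four; its "shot" number tells which), for a name from the list of things; names that differ only in an ending like _2 or _b are one class to them, and where a whole thing is asked for, a point or a joint stands for the part that bears it (a point fixed in the world has none). Each returns a list of dicts, best first, with "score" (0 to 1); they miss things now and then, are a little off and sometimes report something else, mostly with a low value. They report only what shows in the picture. A call takes as long as a camera call. They do not tell look-alikes from the thing itself.
- models.boxes_of(picture, name): "rect" ([left, top, right, bottom] in pixels, round what is visible of it).
The state is a dict: "clock": time; "qpos": joint angles; "qd": joint speeds; "tau": joint torques, N m; "eef_pos": TCP position; "tool_rot": TCP orientation; "force": force on the tool from outside, world axes, zero at the start; "torque": the same for the moment, N m; "width": finger opening in mm; "gripper_force": force on a finger pad.
Only numpy, scipy, OpenCV 4.12 (cv2) and the standard library are available. Lean on these libraries where they do the work, as an engineer would, in place of code of your own. Each camera call takes 0.05 s, during which the arm holds its last target. There are 200 camera calls.

## Working session

There is one attempt and no reset: what is moved stays moved. The work goes in short steps, Python scripts to look and compute and a shell command to move; the robot and the scene stay as the last step left them, time stands still between calls to the robot, and variables do not carry over. Pictures are saved under pics/ and viewed, at most 10 in all, crops included, and the job is handed in when it is done.

```bash
mkdir -p pics
cat > h.py <<'E'
import numpy as np, cv2
from cell import status, get_image, ctrl, models
def world(p):
    z=p["z_map"]; v,u=np.mgrid[:384,:512]
    c=np.stack([(u-p["cx"])/p["fx"]*z,-(v-p["cy"])/p["fy"]*z,-z],-1)
    R=np.array(p["rotation"]); 
    W=c@R.T+np.array(p["position"]); W[z==0]=np.nan
    return W
def save(p,n): cv2.imwrite("pics/"+n,p["color"][:,:,::-1])
E
python3 - <<'E'
from h import *
print(status.read_state())
ims=[]
for n in("top","side"):
    p=get_image(n); ims.append(p["color"]); W=world(p); np.save(n+".npy",W); np.save(n+"c.npy",p["color"])
    print(n,p["position"],np.array(p["rotation"]).shape,[k for k in p])
    for t in("bowl","stand","case","lantern","dish","fork"):
        for b in models.boxes_of(p,t)[:4]:
            r=np.array(b["rect"]); u,v=int((r[0]+r[2])/2),int((r[1]+r[3])/2)
            print(t,round(b["score"],2),r.round(),W[min(v,383),min(u,511)].round())
im=np.hstack(ims); cv2.imwrite("pics/a.png",cv2.resize(ims[0],(800,600))[:,:,::-1]); cv2.imwrite("pics/b.png",cv2.resize(ims[1],(800,600))[:,:,::-1])
E
```

```text
{'clock': 0.0, 'qpos': array([-1.39576674,  0.62936647,  0.03843562,  1.51841149, -0.02698891,
        0.9963118 , -0.02001616]), 'qd': array([-2.97837265e-04, -3.23866576e-04,  1.23567638e-03,  2.97768675e-04,
        1.49731925e-03,  8.88267568e-04, -5.30277099e-05]), 'tau': array([ 6.53225616e-04, -5.63401866e+01,  1.22620817e+00, -1.93434423e+01,
        1.09514533e-02,  1.06044931e-02,  5.93302644e-06]), 'eef_pos': array([154.84667863, 630.61041007, 230.36191086]), 'tool_rot': array([-3.13961375e+00,  3.38764256e-05,  2.90075711e+00]), 'force': array([ 0.33150885,  0.51135311, -0.04026747]), 'torque': array([ 0.02255265,  0.01983041, -0.02478474]), 'gripper_force': 0.0, 'width': 85.41904704227646}Traceback (most recent call last):
  File "<stdin>", line 5, in <module>
  File "h.py", line 7, in world
    W=c@R.T+np.array(p["position"]); W[z==0]=np.nan
      ~~~~~^~~~~~~~~~~~~~~~~~~~~~~~
ValueError: operands could not be broadcast together with shapes (384,512) (3,)
```

```bash
sed -i 's/    R=np.array(p\["rotation"\]); /    from scipy.spatial.transform import Rotation as Ro; R=Ro.from_euler("xyz",p["rotation"]).as_matrix()/' h.py
python3 - <<'E'
from h import *
for n in("top","side"):
    p=get_image(n); W=world(p); np.save(n+".npy",W); np.save(n+"c.npy",p["color"])
    print(n,p["position"],p["rotation"],p["fx"],p["cx"],p["cy"],[k for k in p])
    for t in("bowl","stand","case","lantern","dish","fork"):
        for b in models.boxes_of(p,t)[:4]:
            r=np.array(b["rect"]); u,v=int((r[0]+r[2])/2),int((r[1]+r[3])/2)
            print(t,round(b["score"],2),r.round(),W[min(v,383),min(u,511)].round())
    cv2.imwrite("pics/%s.png"%n,cv2.resize(p["color"],(800,600))[:,:,::-1])
E
```

```text
top [359.60756926  34.8576659  991.57350942] [ 0.18373967 -0.0066168  -1.55873685] 455.4607370531254 256.78772873412385 184.7471488155753 ['color', 'z_map', 'fx', 'fy', 'cx', 'cy', 'position', 'rotation', 'shot']
bowl 0.91 [112. 100. 166. 154.] [672. 298.   3.]
bowl 0.73 [199. 146. 255. 200.] [555.  94.  79.]
bowl 0.57 [211. 262. 251. 302.] [333.  83.   3.]
stand 0.86 [297. 165. 366. 213.] [ 523. -121.   76.]
case 0.64 [176. 140. 303. 236.] [521.  67.  87.]
lantern 0.86 [131. 188. 175. 225.] [486. 247.  54.]
dish 0.8 [196.  97. 225. 134.] [703. 139.   4.]
fork 0.94 [228. 118. 299. 139.] [673.  18.   6.]
side [ 457.39792436 -610.15211313  433.80262537] [ 1.07507813  0.00854174 -0.17548421] 346.58576937373346 255.3069792163287 191.9916595360639 ['color', 'z_map', 'fx', 'fy', 'cx', 'cy', 'position', 'rotation', 'shot']
bowl 0.94 [219. 154. 269. 192.] [555. 124.  85.]
bowl 0.61 [254. 149. 291. 175.] [671. 329.  19.]
bowl 0.57 [126. 199. 168. 228.] [326. 110.  10.]
stand 0.93 [217. 221. 282. 296.] [ 521. -173.   74.]
case 0.9 [188. 173. 293. 255.] [525. -39.  75.]
lantern 0.62 [195. 162. 219. 172.] [472. 243.  58.]
lantern 0.58 [283. 180. 311. 200.] [701. 160.   6.]
dish 0.69 [283. 181. 314. 202.] [702. 153.   6.]
fork 0.54 [295. 206. 326. 244.] [684.  -1.   4.]
fork 0.41 [221. 222. 283. 300.] [ 526. -178.   73.]
```

View pics/top.png

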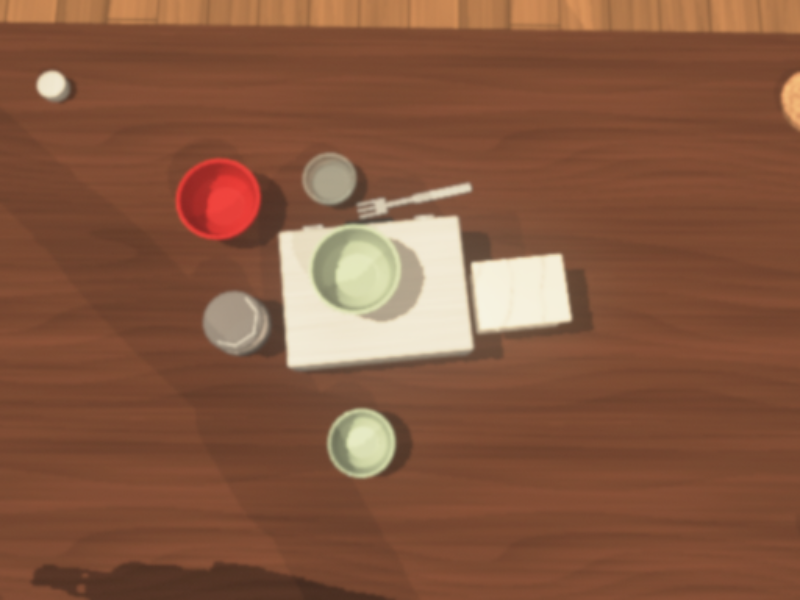

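View pics/side.png

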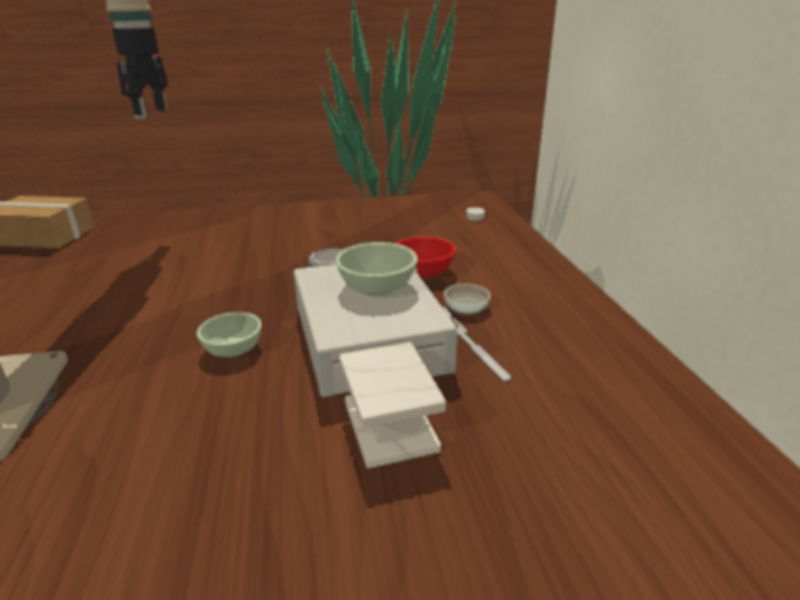

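Top view: candidates for the bowl are the green one on the case (356,268), the smaller green one (362,443) and the red one (219,200). I choose (356,268), which is larger, not red and on the lid. The stand is to its right, at (520,293), on the -y side.

Run:
```python
from h import *
W=np.load("top.npy"); c=np.load("topc.npy")
cv2.imwrite("pics/crop.png",cv2.resize(c[130:250,165:385],None,fx=3.6,fy=3.6,interpolation=cv2.INTER_CUBIC)[:,:,::-1])
x,y,z=W[...,0],W[...,1],W[...,2]
for n,zr,yr in(("case",(68,82),(-72,230)),("stand",(66,81),(-220,-72))):
    m=(z>zr[0])&(z<zr[1])&(y>yr[0])&(y<yr[1])&(x>400)&(x<640)
    P=W[m]; print(n,len(P),np.median(P[:,2]),cv2.minAreaRect(P[:,:2].astype(np.float32)))
    m8=cv2.morphologyEx(m.astype(np.uint8),cv2.MORPH_OPEN,np.ones((3,3)))
    P=W[m8>0]; b=cv2.boxPoints(cv2.minAreaRect(P[:,:2].astype(np.float32))); print(b.round(1))
    for lo in np.arange(-210,220,15):
        s=P[(P[:,1]>lo)&(P[:,1]<lo+5)]
        if len(s)>8: print(lo,s[:,0].min().round(),s[:,0].max().round(),end=";")
    print()
    for lo in np.arange(420,620,10):
        s=P[(P[:,0]>lo)&(P[:,0]<lo+5)]
        if len(s)>8: print(lo,s[:,1].min().round(),s[:,1].max().round(),end="|")
    print()
for n in("top","side"):
    W=np.load(n+".npy"); x,y,z=W[...,0],W[...,1],W[...,2]
    m=(z>112)&(z<130)&(x>450)&(x<640)&(y>0)&(y<200); P=W[m]
    print(n,"rim",len(P),np.nanmax(P[:,2]),cv2.minEnclosingCircle(P[:,:2].astype(np.float32)))
W=np.load("side.npy"); z=W[...,2]
P=W[(z>70)&(z<78)&(W[...,1]<-74)&(W[...,1]>-220)&(W[...,0]>400)&(W[...,0]<620)]
print("side stand",cv2.boxPoints(cv2.minAreaRect(P[:,:2].astype(np.float32))).round(1))
```

```text
case 8070 75.65432684645634 ((532.4825439453125, 57.14977264404297), (185.31787109375, 261.22381591796875), 6.323240756988525)
[[426.3 176.7]
 [455.2 -82.9]
 [639.1 -62.4]
 [610.2 197.2]]
-75 502.0 567.0;-60 453.0 512.0;-45 451.0 631.0;-30 450.0 628.0;-15 448.0 630.0;0 446.0 630.0;15 444.0 623.0;30 443.0 623.0;45 441.0 621.0;60 439.0 618.0;75 437.0 565.0;90 437.0 548.0;105 435.0 498.0;120 433.0 504.0;135 432.0 615.0;150 430.0 615.0;165 428.0 609.0;180 480.0 605.0;
430 104.0 176.0|440 19.0 176.0|450 -61.0 179.0|460 -62.0 179.0|470 -60.0 180.0|480 -58.0 182.0|490 -58.0 183.0|500 -72.0 183.0|510 -72.0 185.0|520 -70.0 186.0|530 -70.0 186.0|540 -70.0 189.0|550 -70.0 189.0|560 -71.0 189.0|570 -47.0 192.0|580 -48.0 193.0|590 -39.0 193.0|600 -46.0 196.0|610 -43.0 162.0|
stand 2391 73.78172213315406 ((530.1436767578125, -126.06351470947266), (90.56158447265625, 118.71897888183594), 6.737025260925293)
[[ 478.4  -74. ]
 [ 492.1 -190.3]
 [ 582.1 -179.7]
 [ 568.3  -63.4]]
-180 491.0 579.0;-165 489.0 579.0;-150 487.0 576.0;-135 486.0 574.0;-120 484.0 574.0;-105 482.0 571.0;-90 480.0 569.0;-75 480.0 569.0;
480 -123.0 -74.0|490 -187.0 -74.0|500 -189.0 -74.0|510 -187.0 -72.0|520 -185.0 -72.0|530 -185.0 -72.0|540 -183.0 -72.0|550 -182.0 -72.0|560 -182.0 -72.0|570 -180.0 -95.0|
top rim 588 126.90711198830547 ((547.1006469726562, 90.80074310302734), 57.63931655883789)
side rim 514 123.13570481389502 ((546.6526489257812, 91.34468078613281), 58.511131286621094)
side stand [[ 478.   -74.8]
 [ 490.1 -189.8]
 [ 579.9 -180.3]
 [ 567.7  -65.3]]
```

View pics/crop.png

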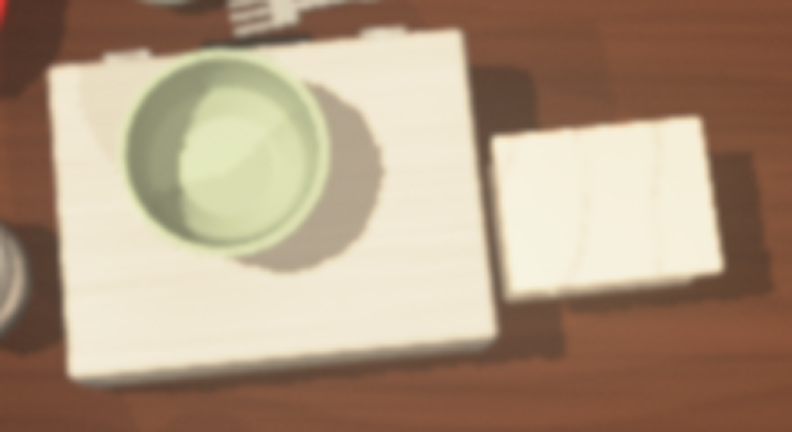

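The crop confirms the large celadon bowl, at (225,150) in the crop, and the stand across a gap of about 8 mm. The bowl's centre is at (547,91) and the stand's at (529,-127). I'll close the fingers, put them into the bowl and push on the inside of the leading (-y) wall.

```bash
python3 -m handwheel '[{"delta_pos":[2.3,-3.2,0],"yaw":0.01},{"delta_pos":[2.3,-3.2,0],"yaw":0.01},{"delta_pos":[2.3,-3.2,0],"yaw":0.01},{"delta_pos":[2.3,-3.2,0],"yaw":0.01},{"delta_pos":[2.3,-3.2,0],"yaw":0.01},{"delta_pos":[2.3,-3.2,0],"yaw":0.01},{"delta_pos":[2.3,-3.2,0],"yaw":0.01},{"delta_pos":[2.3,-3.2,0],"yaw":0.01},{"delta_pos":[2.3,-3.2,0],"yaw":0.01}]' -1
python3 -m handwheel '[{"delta_pos":[2.3,-3.2,0],"yaw":0.01},{"delta_pos":[2.3,-3.2,0],"yaw":0.01},{"delta_pos":[2.3,-3.2,0],"yaw":0.01},{"delta_pos":[2.3,-3.2,0],"yaw":0.01},{"delta_pos":[2.3,-3.2,0],"yaw":0.01},{"delta_pos":[2.3,-3.2,0],"yaw":0.01},{"delta_pos":[2.0,-2.5,0],"yaw":0.01},{"delta_pos":[1,-1.2,0],"yaw":0},{"delta_pos":[0,0,0],"yaw":0}]'
```

```text
clock: 1.5
eef_pos: [362.9, 341.7, 231.6]
tool_rot: [3.141, 0.0, 2.992]
force: [0.4, -0.4, 0.0]
width: -0.1
gripper_force: 0.0
clock: 2.25
eef_pos: [532.8, 109.4, 231.4]
tool_rot: [-3.14, 0.003, 3.053]
force: [0.6, 0.8, -0.0]
width: 0.2
gripper_force: 0.0
```

```bash
python3 -m handwheel '[{"delta_pos":[1.4,-2.0,0],"yaw":0},{"delta_pos":[0,0,-2.5],"yaw":0},{"delta_pos":[0,0,-2.5],"yaw":0},{"delta_pos":[0,0,-2.5],"yaw":0},{"delta_pos":[0,0,-2.2],"yaw":0},{"delta_pos":[0,0,-1.2],"yaw":0},{"delta_pos":[0,0,-1.2],"yaw":0},{"delta_pos":[0,0,-1.2],"yaw":0},{"delta_pos":[0,0,0],"yaw":0}]'
python3 - <<'E'
from h import *
p=get_image("side"); cv2.imwrite("pics/s2.png",cv2.resize(p["color"][110:310,150:350],(600,600),interpolation=cv2.INTER_CUBIC)[:,:,::-1])
E
```

```text
clock: 3.0
eef_pos: [541.8, 95.4, 96.4]
tool_rot: [-3.141, -0.004, 3.062]
force: [-0.8, -0.3, 0.3]
width: -0.0
gripper_force: 0.0
```

View pics/s2.png

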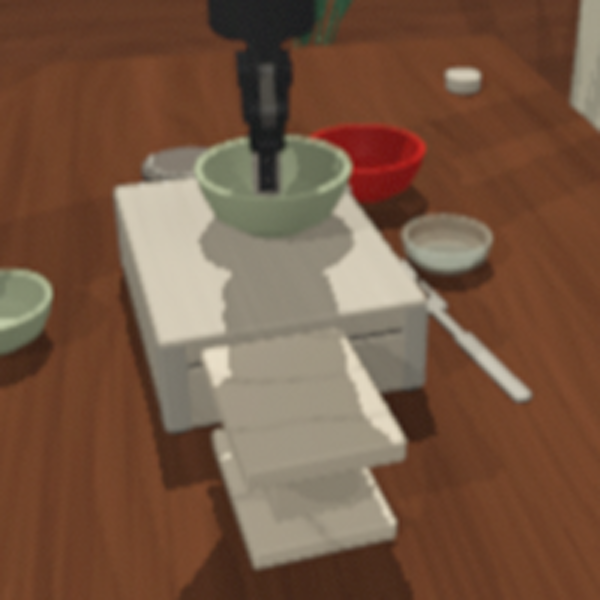

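The side view shows the fingers in the bowl at (268,185), clear of the wall. I start pushing gently.

```bash
python3 -m handwheel '[{"delta_pos":[0.1,-1,0],"yaw":0},{"delta_pos":[0.1,-1,0],"yaw":0},{"delta_pos":[0.1,-0.8,0],"yaw":0},{"delta_pos":[0,-0.6,0],"yaw":0},{"delta_pos":[0,-0.6,0],"yaw":0},{"delta_pos":[0,-0.6,0],"yaw":0},{"delta_pos":[0,-0.8,0],"yaw":0},{"delta_pos":[0,-0.8,0],"yaw":0},{"delta_pos":[0,-0.8,0],"yaw":0},{"delta_pos":[0,-0.8,0],"yaw":0}]'
cat > m.py <<'E'
from h import *
for n in("top","side"):
    p=get_image(n); W=world(p); x,y,z=W[...,0],W[...,1],W[...,2]
    c=cv2.cvtColor(p["color"],cv2.COLOR_RGB2HSV).astype(int)
    for b in models.boxes_of(p,"bowl")[:3]: print(n,np.round(b["rect"]),round(b["score"],2))
    m=(z>105)&(z<126)&(x>450)&(x<620)&(y>-230)&(y<200)&(c[...,0]>35)&(c[...,0]<75)&(c[...,1]>25)
    P=W[m]; print(len(P),cv2.minEnclosingCircle(P[:,:2].astype(np.float32)))
E
python3 m.py
```

```text
clock: 3.88
eef_pos: [547.0, 15.6, 98.4]
tool_rot: [3.141, 0.0, 3.061]
force: [-0.1, 1.9, 0.5]
width: 0.1
gripper_force: 1.2
top [219. 146. 238. 196.] 0.93
top [111. 102. 167. 155.] 0.58
top [195.  99. 229. 131.] 0.29
0 ((0.0, 0.0), 0.0)
side [220. 162. 271. 199.] 0.95
side [126. 199. 168. 227.] 0.89
side [258. 152. 293. 175.] 0.56
635 ((545.0614013671875, 48.80817794799805), 56.99592971801758)
```

Contact offset is 33 mm, as expected, and the force is only 2 N. I continue.

```bash
python3 -m handwheel '[{"delta_pos":[-0.1,-0.9,0],"yaw":0},{"delta_pos":[-0.1,-0.9,0],"yaw":0},{"delta_pos":[-0.1,-0.9,0],"yaw":0},{"delta_pos":[-0.1,-0.9,0],"yaw":0},{"delta_pos":[-0.1,-0.9,0],"yaw":0},{"delta_pos":[-0.1,-0.9,0],"yaw":0},{"delta_pos":[-0.1,-0.9,0],"yaw":0},{"delta_pos":[-0.1,-0.9,0],"yaw":0},{"delta_pos":[-0.1,-0.9,0],"yaw":0},{"delta_pos":[-0.1,-0.9,0],"yaw":0}]'
python3 m.py
```

```text
clock: 4.92
eef_pos: [536.8, -74.7, 98.3]
tool_rot: [3.142, -0.0, 3.061]
force: [1.4, 1.7, -0.7]
width: 0.1
gripper_force: 0.7
top [209. 264. 251. 305.] 0.7
top [110. 101. 167. 155.] 0.66
top [264. 149. 319. 209.] 0.56
0 ((0.0, 0.0), 0.0)
side [125. 199. 167. 227.] 0.64
side [218. 180. 278. 222.] 0.62
side [257. 148. 294. 176.] 0.58
774 ((535.876953125, -41.7972412109375), 56.93360137939453)
```

```bash
python3 -m handwheel '[{"delta_pos":[-0.1,-0.9,0],"yaw":0},{"delta_pos":[-0.1,-0.9,0],"yaw":0},{"delta_pos":[-0.1,-0.9,0],"yaw":0},{"delta_pos":[-0.1,-0.9,0],"yaw":0},{"delta_pos":[-0.1,-0.9,0],"yaw":0},{"delta_pos":[-0.1,-0.9,0],"yaw":0},{"delta_pos":[0,-0.9,0],"yaw":0},{"delta_pos":[0,-0.9,0],"yaw":0},{"delta_pos":[0,-0.7,0],"yaw":0},{"delta_pos":[0,-0.5,0],"yaw":0}]'
python3 m.py
```

```text
clock: 5.95
eef_pos: [530.8, -159.1, 98.3]
tool_rot: [-3.141, -0.0, 3.06]
force: [0.6, 2.5, -0.0]
width: -0.1
gripper_force: 1.1
top [112. 102. 165. 154.] 0.86
top [209. 262. 253. 303.] 0.77
top [309. 152. 364. 211.] 0.62
0 ((0.0, 0.0), 0.0)
side [125. 199. 167. 229.] 0.91
side [220. 200. 285. 250.] 0.75
side [272. 151. 291. 175.] 0.6
943 ((529.5498046875, -123.26470947265625), 56.716590881347656)
```

The bowl is well within the stand. I back off the wall, rise straight up, move clear and check.

```bash
python3 -m handwheel '[{"delta_pos":[0,0.8,0],"yaw":0},{"delta_pos":[0,0.8,0],"yaw":0},{"delta_pos":[0,0.8,0],"yaw":0},{"delta_pos":[0,0,1.5],"yaw":0},{"delta_pos":[0,0,2],"yaw":0},{"delta_pos":[0,0,3],"yaw":0},{"delta_pos":[0,0,3],"yaw":0},{"delta_pos":[0,0,3],"yaw":0},{"delta_pos":[0,0,3],"yaw":0},{"delta_pos":[0,0,0],"yaw":0}]'
python3 -m handwheel '[{"delta_pos":[0,3,0],"yaw":0},{"delta_pos":[0,4,0],"yaw":0},{"delta_pos":[0,4,0],"yaw":0},{"delta_pos":[0,4,0],"yaw":0},{"delta_pos":[0,4,0],"yaw":0},{"delta_pos":[0,4,0],"yaw":0},{"delta_pos":[0,4,0],"yaw":0},{"delta_pos":[0,2,0],"yaw":0},{"delta_pos":[0,0,0],"yaw":0}]'
cat >> m.py <<'E'
    q=p["color"][110:270,170:330] if n=="side" else p["color"][110:270,220:380]
    out=cv2.resize(q,(400,400),interpolation=cv2.INTER_CUBIC)[:,:,::-1]
    A=np.hstack([A,out]) if n=="side" else out
cv2.imwrite("pics/end.png",A)
E
python3 m.py
```

```text
clock: 6.98
eef_pos: [534.5, -133.2, 259.0]
tool_rot: [-3.14, 0.011, 3.062]
force: [0.3, -0.4, 0.3]
width: 0.1
gripper_force: 0.0
clock: 7.73
eef_pos: [529.3, 164.6, 252.8]
tool_rot: [3.138, -0.001, 3.072]
force: [0.6, -0.3, 0.5]
width: 0.4
gripper_force: 0.0
top [305. 153. 361. 213.] 0.81
top [227. 264. 250. 302.] 0.58
0 ((0.0, 0.0), 0.0)
side [125. 199. 167. 228.] 0.89
side [254. 151. 293. 176.] 0.63
1049 ((529.8665161132812, -120.52314758300781), 56.75505065917969)
```

View pics/end.png

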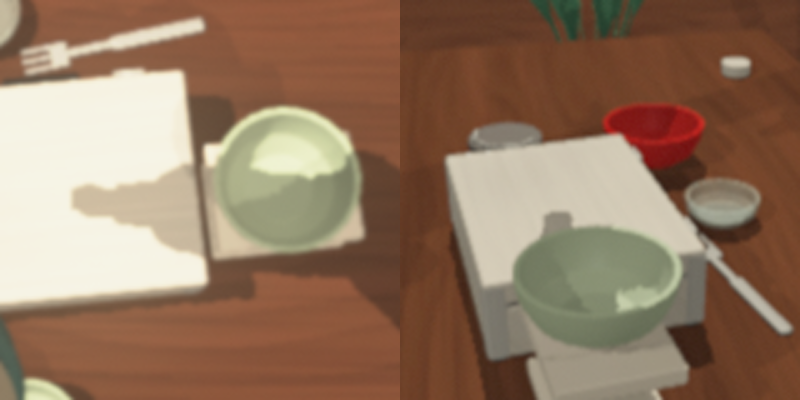

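The bowl stands upright on the stand, at (288,180) in the top crop, with its foot well inside the edges and clear of the case. The fork and dish have not moved, and the robot touches nothing.

```bash
python3 -c "
from cell import ctrl; print(ctrl.finish_job())"
```

```text
the job is handed in; nothing more can be done
None
```

The celadon bowl was slid along the lid and across the gap and now stands upright on the marble stand, its whole foot on the top and clear of the case; I have handed the job in, with no verdict returned.

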